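# Set up the cup stand in the bench chuck

### The job

Set up the sample-cup stand: turn the chuck's sleeve to open its jaws fully, set the metal cup holder's shank down into the chuck until its flange rests on the nose, and turn the sleeve clockwise (seen from above) until the jaws grip the shank tightly. Once it is tight, and not before, nest every orange sample cup upright into the holder, one inside the other, each fully home. Let go of everything, leave the holder tight and leave the other things on the table where they are.

Things in the scene. Friction and masses are not known exactly. Their poses are not given: they have to be found in the camera images.
- chuck_nose (a point): Upright bench chuck, fixed, on a round dark foot (84 mm wide, 10 mm thick). Point: centre of its top face, the steel nose ring (39 mm outside, bore 31), 75 mm above the table; z up. Three jaws close together in the bore, tops 2 mm below the face; bore clear to 30 mm deep. Round the nose: the dark ribbed sleeve that turns, 60 mm diameter, 35 to 71 mm above the table, one yellow rib.
- sleeve (a joint): Turn of the chuck sleeve, rad: 0 = jaws wide open (tips 11.5 mm from the axis), stop at 3.8. Grows as the sleeve is turned CLOCKWISE seen from above, closing the three jaws 2 mm per rad. They touch the 14 mm shank at 2.25; beyond, the sleeve stiffens; turned past 2.9 it springs back to about 2.85 when let go. Otherwise it stays where left, held by 0.3 N m of friction.
- holder_cup (a point): Metal cup holder: open round cup (50 mm outside, 44 inside, upright walls) on a 14 mm shank 22 mm long. Point: on its axis, 8 mm below the rim, 6 above the cup's floor, 11 above the flange's underside (36 mm wide), 33 above the shank's tip; z up. It starts shank down in a fixed grey stand (ring 40 mm wide, 30 high, foot 68 wide). Seated in the chuck it is 11 mm above chuck_nose. 0.12 kg.
- cup_0_mid (a point): Orange sample cup, mouth up (None if absent), 41 mm high: upright rim band 54 mm wide over its top 11 mm, below it a cone down to a 30 mm base; inner floor 13 mm above its underside. Point: on the axis, 20.5 mm above its underside; z up. All alike; nested, each is 13 mm above the one below; the first is 14.5 mm above holder_cup. 0.06 kg.
- cup_1_mid (a point): Orange sample cup, mouth up (None if absent), 41 mm high: upright rim band 54 mm wide over its top 11 mm, below it a cone down to a 30 mm base; inner floor 13 mm above its underside. Point: on the axis, 20.5 mm above its underside; z up. All alike; nested, each is 13 mm above the one below; the first is 14.5 mm above holder_cup. 0.06 kg.
- cup_2_mid (a point): Orange sample cup, mouth up (None if absent), 41 mm high: upright rim band 54 mm wide over its top 11 mm, below it a cone down to a 30 mm base; inner floor 13 mm above its underside. Point: on the axis, 20.5 mm above its underside; z up. All alike; nested, each is 13 mm above the one below; the first is 14.5 mm above holder_cup. 0.06 kg.
- cup_3_mid (a point): Orange sample cup, mouth up (None if absent), 41 mm high: upright rim band 54 mm wide over its top 11 mm, below it a cone down to a 30 mm base; inner floor 13 mm above its underside. Point: on the axis, 20.5 mm above its underside; z up. All alike; nested, each is 13 mm above the one below; the first is 14.5 mm above holder_cup. 0.06 kg.
- bottle_100: bystander: small bottle with a blue cap, 56 mm wide, 99 mm high; origin at the centre of its underside
- cap_blue: bystander: dark blue screw cap, 51 mm wide, 27 mm high; origin at the centre of its underside
- tube_fitting: bystander: black tube fitting lying down, 21x57x22 mm; origin at the centre of its underside
- tape_blue: bystander: roll of blue tape, 62 mm wide, 25 mm high; origin at the centre of its underside
- blue_slide_box: bystander: blue slide box, 62x86x24 mm; origin at the centre of its underside
- green_lid: bystander: dark green lid on the blue slide box, 56 mm wide, 20 mm high; origin at the centre of its underside
- white_box: bystander: white box, 57x89x31 mm; origin at the centre of its underside
There are look-alikes about, which are no part of the job. What is shaped like the part that bears holder_cup but green or yellow is not meant. What is shaped like the part that bears cup_0_mid but green is not meant.

How it is judged (in metres and radians):
On the way, in this order (a step that is already met when the one before it is completed fails the run):
1. the jaws are open: the sleeve is turned back below 0.4 rad (value of joint sleeve below 0.4 rad), for 0.2 s.
2. the holder is seated in the chuck, flange on the nose, upright and centred (horizontal distance between holder_cup and chuck_nose below 0.007 m and z of holder_cup in the frame of chuck_nose below 0.0135 m and angle between holder_cup's own z axis and vertical below 0.08 rad), for 0.2 s.
3. the sleeve is tightened on the shank, with no cup in the holder yet (all of step 2 and value of joint sleeve above 2.4 rad and horizontal distance between each of cup_0_mid, cup_1_mid, cup_2_mid, cup_3_mid and chuck_nose above 0.045 m), for 0.2 s.
At the end, for the whole second after the job is handed in: Holder in the chuck (7 mm of the axis, flange within 2.5 mm of the nose, upright to 0.08 rad), sleeve past 2.4 rad so the jaws grip; each cup present nested in it (12 mm of its axis, upright to 0.1 rad, its point under 58 mm above holder_cup), at rest (all of step 2 and value of joint sleeve above 2.4 rad and horizontal distance between each of cup_0_mid, cup_1_mid, cup_2_mid, cup_3_mid and holder_cup below 0.012 m and angle between each of cup_0_mid, cup_1_mid, cup_2_mid, cup_3_mid's own z axis and vertical below 0.1 rad and z of each of cup_0_mid, cup_1_mid, cup_2_mid, cup_3_mid in the frame of holder_cup below 0.058 m and linear speed of each of cup_0, cup_1, cup_2, cup_3 below 0.02 m/s); the robot touches nothing.
It fails at once if one of the bystanders is moved by more than 30 mm (distance of any of bottle_100, cap_blue, tube_fitting, tape_blue, blue_slide_box, green_lid, white_box from where it was at the start of the episode above 0.03 m).
Of cup_0, cup_1, cup_2, cup_3 only 2 to 4 are there at a start; the rules pass over those that are not, and their reading is None.
At some moment in a run one of cup_0, cup_1, cup_2, cup_3 may be knocked a few centimetres aside while the robot is not near it.
It also fails if it takes over 210 s, if anything falls off the work surface, if the arm or the gripper's body presses on something with over 40 N, if the wrist force passes 120 N, or if a joint passes its speed limit or range.

### The arm

A 6-joint arm with a two-finger parallel gripper is mounted at the origin on a cart in front of the work surface, level with it; the furniture and walls round the work are solid. World frame = base frame: x ahead of the robot, y to its left, z up, the work surface at z = 0. Lengths are in mm, angles in rad, forces in N, time in s.
With the tool pointing down it reaches from about 275 to 725 mm from the base axis. Payload 15.9 kg.
Tool frame: the origin (TCP) lies at the very end of the fingers, on their centre line; the grasp point (between the pads) lies 19 mm behind it; z points along the fingers, y is the line along which they close (so a half turn about z gives the same grasp; the last joint's range is limited). The gripper opens to 85 mm and grips with 20 to 120 N. Pads are 22 mm wide; open, the fingers measure 114 mm over their backs; the gripper's body (76 mm by 85 mm) begins 54 mm behind the grasp point. The pads swing forward as they close: fully open they stand 13 mm farther back than shut.
Start: joints at [1.248, 0.213, -0.034, 1.323, 0, 1.571], TCP at [158.605, 474.162, 231.306] pointing down, gripper open.
Joint ranges: [-2.98, 2.98], [-0.74, 1.72], [-1.14, 1.35], [-2.1, 2.04], [-1.57, 1.44], [-3.14, 3.14]. Speed limits (rad/s): [1.89, 1.89, 2.39, 2.57, 3.14, 3.14].

### API

Orientations are given as [roll, pitch, yaw] about the fixed x, y, z axes, in that order (R = Rz(yaw) Ry(pitch) Rx(roll)).
In Python, from workcell import telemetry, optics, order, search_frame gives the robot as it stands.
- The arm moves only by the tool step_arm, never from a script. Its argument "increments" is a list of rows, each a list of 7 numbers: the shift along the tool's x, y, z in mm, then the turn, a rotation vector about the tool's x, y, z in rad, then the finger opening in mm, from 0 to 85.4. A call has 1 to 5 rows; each row is the pose to reach, as a shift and turn from the pose commanded when the call began, along the tool's axes at that moment; what a row does not reach only later rows make up. A row lasts 1/10 s, in which the tool goes at most 50 mm and 8.59 degrees, less where a joint would pass 70% of its speed; a pose out of reach is approached as far as the arm can. A call with a gripper value outside its range is refused whole. The fingers move at their own pace and stop on an object; "newtons" is the grip in N (left out, the last holds). Time passes only in rows, so rows that repeat a pose let the fingers close. It gives the time, the measured TCP pose, the force, the opening and the grip force at its end, in the units of the state.
- telemetry.observe(): the state, without advancing time (a new reading comes with each control period).
- optics.capture(name): name is "side" or "top"; returns (picture, depth): 480x640x3 uint8, red, green, blue; 480x640 float32, mm along the optical axis (not along the pixel's ray), 0 where there is no reading.
- optics.camera_params(name): a dict with "mtx" (3x3 intrinsics, pixels), "dist" ([k1, k2, p1, p2, k3] as OpenCV has them; the pictures are not rectified), "extrinsics" (4x4, takes a point from camera to world coordinates). Camera axes: x right, y up, looking along -z (the intrinsics and any distortion apply to the point x, -y, -z); pixel columns grow to the right and rows downward; lengths in mm; the calibration is good to about 2 mm. A picture is of the moment at which its call begins. camera_params takes no time and is no camera call.
- order.hand_in(): hands the job in; it is judged then, once.
Trained networks look in the newest picture that a camera, given by its name, has taken for a name from the list of things; names that differ only in an ending like _2 or _b are one class to them, and where a whole thing is asked for, a point or a joint stands for the part that bears it (a point fixed in the world has none). Each returns a list of dicts, best first, with "score" (0 to 1); they miss things now and then, are a little off and sometimes report something else, mostly with a low value. They report only what shows in the picture. A call takes as long as a camera call. They do not tell look-alikes from the thing itself.
- search_frame(camera, name): "bbox" ([left, top, width, height] in pixels, round what is visible of it).
The state is a dict: "clock": time; "q": joint angles; "joint_velocities": joint speeds; "joint_torque": joint torques, N m; "tool_pos": TCP position; "tcp_rot": TCP orientation; "force": force on the tool from outside, world axes, zero at the start; "wrist_torque": the same for the moment, N m; "finger_gap": finger opening in mm; "gripper_force": force on a finger pad.
Only numpy, scipy, OpenCV 4.12 (cv2) and the standard library are available. Lean on these libraries where they do the work, as an engineer would, in place of code of your own. Each camera call takes 0.05 s, during which the arm holds its last target. There are 200 camera calls.

## Working session

There is one attempt and no reset: what is moved stays moved. The work goes in short steps, Python scripts to look and compute and a tool call to move; the robot and the scene stay as the last step left them, time stands still between calls to the robot, and variables do not carry over. Pictures are saved under pics/ and viewed, at most 14 in all, crops included, and the job is handed in when it is done.

Besides the shell and the picture viewer there is one more tool, called as name(argument=value, ...), one argument or row to a line, values as JSON. step_arm: Moves the arm, as the interface text tells. Its arguments: {"type":"object","properties":{"increments":{"type":"array","items":{"type":"array","items":{"type":"number"}}},"newtons":{"type":"number"}},"required":["increments"]}

```bash
ls; mkdir -p pics
python3 - <<'E'
from workcell import telemetry, optics
import cv2
for n in ("top","side"):
    p,d=optics.capture(n); cv2.imwrite(f"pics/{n}0.png",p[:,:,::-1])
    c=optics.camera_params(n); print(n,c)
print(telemetry.observe())
E
```

```text
pics
top {'mtx': array([[609.7351228 ,   0.        , 321.52806518],
       [  0.        , 609.7351228 , 241.05106893],
       [  0.        ,   0.        ,   1.        ]]), 'dist': array([-0.08623633,  0.        ,  0.        ,  0.        ,  0.        ]), 'extrinsics': array([[-1.79163683e-01,  9.25027652e-01, -3.34998833e-01,
        -4.69031126e+01],
       [-9.83803943e-01, -1.66553202e-01,  6.62558141e-02,
         8.34497524e+01],
       [ 5.49333191e-03,  3.41443809e-01,  9.39886136e-01,
         1.60461380e+03],
       [ 0.00000000e+00,  0.00000000e+00,  0.00000000e+00,
         1.00000000e+00]])}
side {'mtx': array([[499.69739792,   0.        , 315.98826355],
       [  0.        , 499.69739792, 243.30920499],
       [  0.        ,   0.        ,   1.        ]]), 'dist': array([0.01044608, 0.        , 0.        , 0.        , 0.        ]), 'extrinsics': array([[-9.88292729e-01,  8.14487574e-02, -1.29010009e-01,
         2.92663847e+02],
       [-1.50854491e-01, -6.48098034e-01,  7.46466249e-01,
         1.04332816e+03],
       [-2.28123847e-02,  7.57188905e-01,  6.52797485e-01,
         1.01446513e+03],
       [ 0.00000000e+00,  0.00000000e+00,  0.00000000e+00,
         1.00000000e+00]])}
{'clock': 0.1, 'q': array([ 1.24800699e+00,  2.13315451e-01, -3.49565687e-02,  1.32347900e+00,
       -8.21415550e-05,  1.57082494e+00]), 'joint_velocities': array([-0.00027448, -0.00097223,  0.00133494,  0.00132281, -0.00096856,
       -0.00140577]), 'joint_torque': array([-3.96400545e-03, -6.87251043e+01,  4.87809098e+01,  1.21322338e-02,
       -2.01107900e-04, -6.08221868e-06]), 'tool_pos': array([158.54183766, 473.90200491, 230.87717714]), 'tcp_rot': array([-3.14063796e+00,  8.21688311e-05,  2.81877479e+00]), 'force': array([-0.1950117 , -0.28468611,  0.08519457]), 'wrist_torque': array([ 0.02066293, -0.08120897, -0.04643753]), 'gripper_force': 0.0, 'finger_gap': 85.24396704702485}
```

View pics/top0.png

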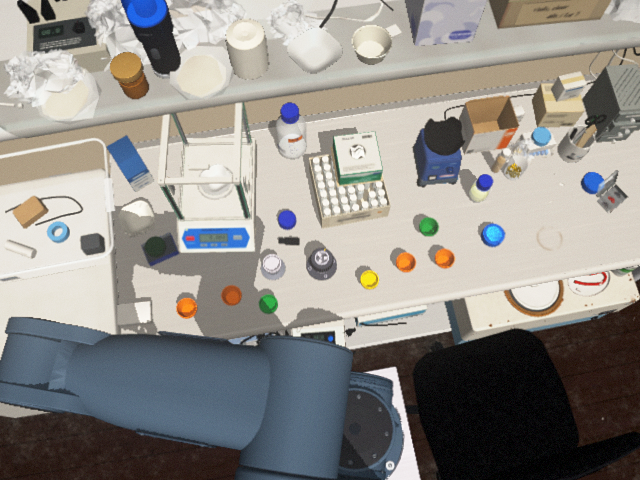

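View pics/side0.png

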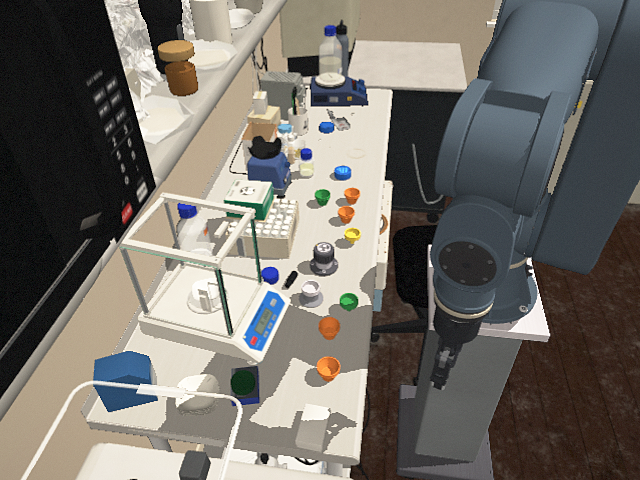

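```bash
cat > h.py <<'E'
import numpy as np, cv2
from workcell import telemetry, optics, order, search_frame
def cloud(n):
    p,d=optics.capture(n); c=optics.camera_params(n)
    v,u=np.mgrid[0:480,0:640]
    q=cv2.undistortPoints(np.stack([u,v],-1).reshape(-1,1,2).astype(float),c["mtx"],c["dist"]).reshape(480,640,2)
    P=np.stack([q[...,0]*d,-q[...,1]*d,-d,np.ones_like(d)],-1)@c["extrinsics"].T
    P=P[...,:3]; P[d==0]=np.nan
    return p,d,P
def proj(n,X):
    c=optics.camera_params(n); Y=np.linalg.inv(c["extrinsics"])@np.r_[X,1]
    return cv2.projectPoints(np.array([[Y[0],-Y[1],-Y[2]]]),np.zeros(3),np.zeros(3),c["mtx"],c["dist"])[0].ravel()
def crop(p,x,y,w,h,k,f):
    cv2.imwrite(f,cv2.resize(p[y:y+h,x:x+w,::-1],None,fx=k,fy=k,interpolation=cv2.INTER_CUBIC))
E
cat > m.py <<'E'
from h import *
p,d,P=cloud("top")
crop(p,120,190,360,140,2.2,"pics/c1.png")
ps,ds,Ps=cloud("side")
crop(ps,220,180,160,220,2.7,"pics/c2.png")
hsv=cv2.cvtColor(p,cv2.COLOR_RGB2HSV); hs2=cv2.cvtColor(ps,cv2.COLOR_RGB2HSV)
for nm,I,Q in(("top",hsv,P),("side",hs2,Ps)):
  for col,lo,hi in(("orange",5,16),("yellow",22,34),("green",50,80)):
    m=((I[...,0]>=lo)&(I[...,0]<=hi)&(I[...,1]>140)&(I[...,2]>60)).astype(np.uint8)
    m&=(np.nan_to_num(Q[...,2],nan=-1)>3)&(np.nan_to_num(Q[...,2],nan=999)<80)
    n,l,s,c=cv2.connectedComponentsWithStats(m)
    for i in range(1,n):
        if s[i,4]<60: continue
        X=Q[l==i]; z=X[:,2]; t=X[z>np.percentile(z,95)-6]
        (cx,cy),r=cv2.minEnclosingCircle(t[:,:2].astype(np.float32))
        print(nm,col,c[i].round(),s[i,4],"circ",round(cx),round(cy),round(r,1),"z",z.min().round(),np.percentile(z,95).round())
def at(u,v,w=14):
    X=P[v-w:v+w,u-w:u+w].reshape(-1,3); print(u,v,np.nanpercentile(X[:,2],[5,50,90,97,99]).round(1)); return X
for u,v in((321,261),(271,263)):
    X=at(u,v); 
    for zl,zh in((18,36),(36,48),(48,60),(60,74),(74,80)):
        t=X[(X[:,2]>zl)&(X[:,2]<zh)]
        if len(t)>5:
            (cx,cy),r=cv2.minEnclosingCircle(t[:,:2].astype(np.float32)); print(zl,zh,len(t),round(cx,1),round(cy,1),round(r,1))
E
python3 m.py
```

```text
top orange [505. 141.] 106 circ 720 -610 13.9 z 3.0 77.0
top orange [444. 258.] 291 circ 403 -347 26.7 z 4.0 45.0
top orange [406. 262.] 295 circ 411 -240 27.0 z 5.0 43.0
top orange [231. 295.] 308 circ 405 237 27.3 z 5.0 44.0
top orange [186. 308.] 331 circ 389 358 28.3 z 6.0 44.0
top yellow [369. 279.] 273 circ 380 -132 25.5 z 4.0 44.0
top green [426. 225.] 151 circ 502 -323 26.7 z 3.0 41.0
top green [269. 303.] 222 circ 363 144 24.4 z 18.0 43.0
side orange [352. 195.] 184 circ 409 -345 30.8 z 4.0 40.0
side orange [346. 214.] 207 circ 418 -239 31.5 z 4.0 41.0
side orange [329. 327.] 358 circ 407 236 28.8 z 4.0 41.0
side orange [328. 368.] 431 circ 392 357 28.0 z 6.0 41.0
side yellow [352. 234.] 178 circ 383 -131 29.6 z 4.0 41.0
side green [322. 196.] 171 circ 505 -323 31.6 z 4.0 42.0
side green [348. 301.] 239 circ 368 143 27.5 z 8.0 42.0
321 261 [-2.  50.4 75.1 78.7 80.5]
18 36 9 450.3 -13.2 36.1
36 48 49 444.5 -17.0 26.1
48 60 51 448.9 -14.1 30.0
60 74 248 451.6 -15.8 31.1
74 80 92 449.8 -14.9 28.7
271 263 [-3.9  6.3 43.2 50.6 53.5]
18 36 109 470.4 119.8 24.2
36 48 130 469.3 117.0 27.0
48 60 45 468.9 117.3 25.1
```

View pics/c1.png

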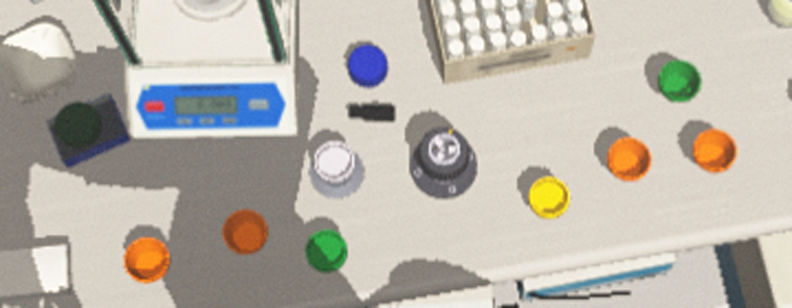

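View pics/c2.png

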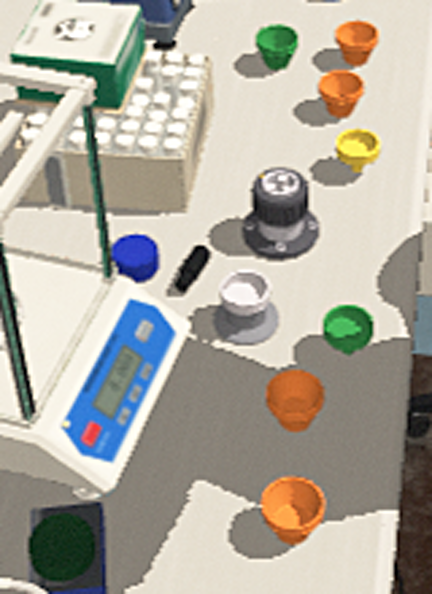

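```bash
cat >> h.py <<'E'
def plan(x,y,z,yaw=None):
    s=telemetry.observe(); t=s["tool_pos"]; Y=s["tcp_rot"][2]; d=np.array([x,y,z])-t
    yaw=Y if yaw is None else yaw
    rz=-((yaw-Y+np.pi)%(2*np.pi)-np.pi)
    for n,a in(("now",Y),("after",yaw)):
        print(n,"shift",(d@[np.cos(a),np.sin(a),0]).round(1),(d@[np.sin(a),-np.cos(a),0]).round(1),(-d[2]).round(1),"rz",rz.round(3),"pos",t.round(1),"yaw",Y.round(3),"j1,j6",s["q"][[0,5]].round(3),"clk",s["clock"])
E
python3 - <<'E'
from h import *
# circle fits of chuck nose and holder rim: side and top
from scipy.optimize import least_squares
for n in("top","side"):
    p,d,P=cloud(n)
    for nm,c,zl,zh,R in(("chuck",(450,-15),55,68,30),("holder",(469,117.5),38,47,25),("A",(404,-346),31,40,27),("B",(414,-240),31,40,27),("C",(406,236),31,40,27),("D",(391,358),31,40,27)):
        r=np.hypot(P[...,0]-c[0],P[...,1]-c[1])
        t=P[(r<R+6)&(r>R-6)&(P[...,2]>zl)&(P[...,2]<zh)]
        f=least_squares(lambda q:np.hypot(t[:,0]-q[0],t[:,1]-q[1])-R,c,loss="soft_l1")
        print(n,nm,len(t),f.x.round(1),"zmax",np.nanpercentile(P[r<R][:,2],[90,97]).round(1))
plan(450,-15,200,0.91)
E
```

```text
top chuck 56 [452.5 -15.1] zmax [75.3 78.7]
top holder 52 [468.4 117.3] zmax [48.4 52.8]
top A 62 [ 402.9 -347.8] zmax [35.5 41.9]
top B 51 [ 410.7 -240. ] zmax [34.5 41.6]
top C 54 [403.6 237.3] zmax [37.1 43.9]
top D 60 [389.1 357.9] zmax [39.2 43.1]
side chuck 57 [455.8 -16.5] zmax [73.4 75.4]
side holder 83 [472.8 116.6] zmax [46.9 49.3]
side A 69 [ 406.7 -347.3] zmax [38.5 40.7]
side B 61 [ 415.3 -240.2] zmax [39.3 42.2]
side C 104 [407.1 236.5] zmax [38.5 41.1]
side D 125 [392.1 357.5] zmax [37.5 40.9]
now shift -431.5 -371.3 31.2 rz 1.909 pos [158.6 474.1 231.2] yaw 2.819 j1,j6 [1.248 1.571] clk 0.3
after shift -207.2 530.2 31.2 rz 1.909 pos [158.6 474.1 231.2] yaw 2.819 j1,j6 [1.248 1.571] clk 0.3
```

step_arm(
  increments=[
    [-38,-33,0,0,0,0,85],
    [-76,-66,0,0,0,0,85],
    [-114,-99,0,0,0,0,85],
    [-144,-124,0,0,0,0,85],
    [-144,-124,0,0,0,0,85],
  ],
)

```text
clock: 0.8
tool_pos: [257.5, 307.7, 231.6]
tcp_rot: [-3.142, 0.001, 2.815]
force: [0.4, 0.5, 0.5]
finger_gap: 84.8
gripper_force: 0.0
```

step_arm(
  increments=[
    [-38,-33,0,0,0,0,85],
    [-76,-66,0,0,0,0,85],
    [-114,-99,0,0,0,0,85],
    [-144,-124,0,0,0,0,85],
    [-144,-124,0,0,0,0,85],
  ],
)

```text
clock: 1.3
tool_pos: [354.8, 144.6, 231.3]
tcp_rot: [-3.141, 0.001, 2.814]
force: [-1.2, 0.8, -0.1]
finger_gap: 84.8
gripper_force: 0.0
```

step_arm(
  increments=[
    [-38,-33,0,0,0,0,85],
    [-76,-66,0,0,0,0,85],
    [-114,-99,0,0,0,0,85],
    [-144,-124,0,0,0,0,85],
    [-144,-124,0,0,0,0,85],
  ],
)

```text
clock: 1.8
tool_pos: [452.1, -18.1, 230.8]
tcp_rot: [-3.141, -0.0, 2.815]
force: [-1.3, 1.0, -0.5]
finger_gap: 85.0
gripper_force: 0.0
```

step_arm(
  increments=[
    [0,0,0,0,0,0.15,85],
    [0,0,0,0,0,0.3,85],
    [0,0,0,0,0,0.45,85],
    [0,0,0,0,0,0.6,85],
    [0,0,0,0,0,0.7,85],
  ],
)

```text
clock: 2.3
tool_pos: [450.2, -14.3, 231.3]
tcp_rot: [-3.142, -0.0, 2.114]
force: [-0.4, -0.8, -0.2]
finger_gap: 85.2
gripper_force: 0.0
```

step_arm(
  increments=[
    [0,0,0,0,0,0.15,85],
    [0,0,0,0,0,0.3,85],
    [0,0,0,0,0,0.45,85],
    [0,0,0,0,0,0.6,85],
    [0,0,0,0,0,0.7,85],
  ],
)

```text
clock: 2.8
tool_pos: [450.2, -14.2, 231.3]
tcp_rot: [-3.141, -0.0, 1.414]
force: [0.1, 1.3, -0.2]
finger_gap: 85.1
gripper_force: 0.0
```

step_arm(
  increments=[
    [0,0,0,0,0,0.15,85],
    [0,0,0,0,0,0.3,85],
    [0,0,0,0,0,0.45,85],
    [0,0,0,0,0,0.5,85],
    [0,0,0,0,0,0.5,85],
  ],
)

```text
clock: 3.3
tool_pos: [450.2, -14.4, 231.3]
tcp_rot: [-3.141, -0.0, 0.919]
force: [0.2, 0.2, -0.3]
finger_gap: 85.2
gripper_force: 0.0
```

```bash
python3 -c "
from h import *
plan(453.5,-15.7,42)"
```

```text
now shift 1.0 3.4 189.3 rz -0.0 pos [450.2 -14.4 231.3] yaw 0.919 j1,j6 [-0.032  2.19 ] clk 3.3
after shift 1.0 3.4 189.3 rz -0.0 pos [450.2 -14.4 231.3] yaw 0.919 j1,j6 [-0.032  2.19 ] clk 3.3
```

step_arm(
  increments=[
    [1,3.4,40,0,0,0,85],
    [1,3.4,80,0,0,0,85],
    [1,3.4,120,0,0,0,85],
    [1,3.4,150,0,0,0,85],
    [1,3.4,150,0,0,0,85],
  ],
)

```text
clock: 3.8
tool_pos: [450.9, -16.1, 78.3]
tcp_rot: [-3.137, 0.003, 0.921]
force: [-0.0, -0.4, 1.0]
finger_gap: 85.1
gripper_force: 0.0
```

step_arm(
  increments=[
    [0,0,15,0,0,0,85],
    [0,0,30,0,0,0,85],
    [0,0,43,0,0,0,85],
    [0,0,43,0,0,0,85],
    [0,0,43,0,0,0,75],
  ],
)

```text
clock: 4.3
tool_pos: [454.3, -16.7, 39.7]
tcp_rot: [3.141, -0.001, 0.92]
force: [-0.1, -0.5, -0.6]
finger_gap: 75.2
gripper_force: 0.0
```

step_arm(
  increments=[
    [0,0,0,0,0,0,50],
    [0,0,0,0,0,0,50],
    [0,0,0,0,0,0,50],
    [0,0,0,0,0,0,50],
    [0,0,0,0,0,0,50],
  ],
  newtons=40,
)

```text
clock: 4.8
tool_pos: [454.4, -16.7, 39.9]
tcp_rot: [3.14, -0.002, 0.919]
force: [-5.4, 2.7, 17.1]
finger_gap: 59.5
gripper_force: 39.3
```

step_arm(
  increments=[
    [0,0,0,0,0,-0.13,50],
    [0,0,0,0,0,-0.26,50],
    [0,0,0,0,0,-0.39,50],
    [0,0,0,0,0,-0.52,50],
    [0,0,0,0,0,-0.6,50],
  ],
)

```text
clock: 5.3
tool_pos: [454.2, -16.6, 39.9]
tcp_rot: [3.14, -0.001, 1.524]
force: [-6.5, 4.1, 18.5]
finger_gap: 59.0
gripper_force: 39.5
```

```bash
python3 -c "
from h import *
s=telemetry.observe();print(s['wrist_torque'],s['q'],s['joint_torque'],s['force'])"
```

```text
[ 0.63528509  1.6205671  -0.40230565] [-3.70682816e-02  2.51049053e-01 -4.97985111e-01  8.20221262e-01
  7.30560974e-04  1.58045108e+00] [ -0.96436724 -57.08187819  39.22472835  -3.29274818  -0.86825648
   0.68955978] [-6.4839058   4.10570932 18.49491709]
```

step_arm(
  increments=[
    [0,0,0,0,0,-0.13,50],
    [0,0,0,0,0,-0.26,50],
    [0,0,0,0,0,-0.39,50],
    [0,0,0,0,0,-0.52,50],
    [0,0,0,0,0,-0.6,50],
  ],
)

```text
clock: 5.8
tool_pos: [453.9, -16.7, 39.9]
tcp_rot: [3.14, 0.0, 2.124]
force: [-8.2, 3.1, 21.3]
finger_gap: 59.2
gripper_force: 39.6
```

```bash
python3 -c "
from h import *
s=telemetry.observe();print(s['wrist_torque'],s['q'][5],s['joint_torque'][5])"
```

```text
[ 0.38319568  1.88344815 -0.3500243 ] 0.9804566880516952 0.6906764209270477
```

step_arm(
  increments=[
    [0,0,0,0,0,-0.13,50],
    [0,0,0,0,0,-0.26,50],
    [0,0,0,0,0,-0.39,50],
    [0,0,0,0,0,-0.52,50],
    [0,0,0,0,0,-0.6,50],
  ],
)

```text
clock: 6.3
tool_pos: [453.8, -16.9, 39.9]
tcp_rot: [3.141, 0.001, 2.724]
force: [-10.0, 0.7, 22.7]
finger_gap: 59.2
gripper_force: 39.7
```

```bash
python3 -c "
from h import *
s=telemetry.observe();print(s['wrist_torque'],s['q'][5],s['joint_torque'][5])"
```

```text
[ 0.1184887   1.98276597 -0.29660755] 0.3804244414435758 0.6916934251785278
```

step_arm(
  increments=[
    [0,0,0,0,0,-0.13,50],
    [0,0,0,0,0,-0.26,50],
    [0,0,0,0,0,-0.39,50],
    [0,0,0,0,0,-0.52,50],
    [0,0,0,0,0,-0.6,50],
  ],
)

```text
clock: 6.8
tool_pos: [453.7, -17.1, 39.8]
tcp_rot: [-3.141, 0.001, -2.959]
force: [-10.5, -1.7, 23.1]
finger_gap: 59.0
gripper_force: 39.7
```

```bash
python3 -c "
from h import *
s=telemetry.observe();print(s['wrist_torque'],s['q'][5],s['joint_torque'][5])"
```

```text
[-0.24604044  1.92725126 -0.29542577] -0.21959635104734457 0.6931101903319359
```

step_arm(
  increments=[
    [0,0,0,0,0,-0.13,50],
    [0,0,0,0,0,-0.26,50],
    [0,0,0,0,0,-0.39,50],
    [0,0,0,0,0,-0.52,50],
    [0,0,0,0,0,-0.6,50],
  ],
)

```text
clock: 7.3
tool_pos: [453.8, -17.3, 39.8]
tcp_rot: [-3.14, 0.0, -2.36]
force: [-9.0, -3.3, 21.7]
finger_gap: 59.1
gripper_force: 39.7
```

```bash
python3 -c "
from h import *
s=telemetry.observe();print(s['wrist_torque'],s['q'][5],s['joint_torque'][5])"
```

```text
[-0.56458577  1.86217132 -0.32526111] -0.8195678802578812 0.6952940113842487
```

step_arm(
  increments=[
    [0,0,0,0,0,-0.13,50],
    [0,0,0,0,0,-0.26,50],
    [0,0,0,0,0,-0.39,50],
    [0,0,0,0,0,-0.52,50],
    [0,0,0,0,0,-0.6,50],
  ],
)

```text
clock: 7.8
tool_pos: [454.1, -17.0, 39.3]
tcp_rot: [-3.14, 0.0, -1.761]
force: [-2.3, -1.5, 3.7]
finger_gap: 58.7
gripper_force: 47.9
```

```bash
python3 -c "
from h import *
s=telemetry.observe();print(s['wrist_torque'],s['q'][5],s['joint_torque'][5])"
```

```text
[-0.73032074  0.62740635 -1.81307181] -1.4184388668731465 -1.04809932410717
```

step_arm(
  increments=[
    [0,0,0,0,0,0,85],
    [0,0,0,0,0,0,85],
    [0,0,0,0,0,0,85],
    [0,0,0,0,0,0,85],
    [0,0,-20,0,0,0,85],
  ],
)

```text
clock: 8.3
tool_pos: [452.1, -16.8, 56.9]
tcp_rot: [3.138, -0.001, -1.765]
force: [0.4, 0.1, 1.0]
finger_gap: 85.1
gripper_force: 0.0
```

step_arm(
  increments=[
    [0,0,-30,0,0,0,85],
    [0,0,-60,0,0,0,85],
    [0,0,-90,0,0,0,85],
    [0,0,-90,0,0,0,85],
    [0,0,-90,0,0,0,85],
  ],
)

```text
clock: 8.8
tool_pos: [453.9, -16.9, 148.6]
tcp_rot: [-3.141, 0.0, -1.765]
force: [0.2, -0.2, -0.1]
finger_gap: 85.0
gripper_force: 0.0
```

```bash
python3 -c "
from h import *
plan(470.5,117,30,-1.761)"
```

```text
now shift -134.6 9.6 118.6 rz -0.004 pos [453.9 -16.9 148.6] yaw -1.765 j1,j6 [-0.037 -1.414] clk 8.8
after shift -134.6 9.1 118.6 rz -0.004 pos [453.9 -16.9 148.6] yaw -1.765 j1,j6 [-0.037 -1.414] clk 8.8
```

step_arm(
  increments=[
    [-40,3,0,0,0,0,85],
    [-80,6,0,0,0,0,85],
    [-120,8,0,0,0,0,85],
    [-134.6,9.4,0,0,0,0,85],
    [-134.6,9.4,0,0,0,0,85],
  ],
)

```text
clock: 9.3
tool_pos: [469.7, 118.3, 147.1]
tcp_rot: [3.14, -0.001, -1.762]
force: [-0.2, 0.2, -0.6]
finger_gap: 84.8
gripper_force: 0.0
```

step_arm(
  increments=[
    [0,0,30,0,0,0,85],
    [0,0,60,0,0,0,85],
    [0,0,90,0,0,0,85],
    [0,0,112,0,0,0,85],
    [0,0,118,0,0,0,85],
  ],
)

```text
clock: 9.8
tool_pos: [468.2, 115.3, 27.8]
tcp_rot: [3.138, -0.002, -1.766]
force: [-0.9, 0.1, 1.2]
finger_gap: 84.9
gripper_force: 0.0
```

step_arm(
  increments=[
    [0,0,0,0,0,0,70],
    [0,0,0,0,0,0,40],
    [0,0,0,0,0,0,40],
    [0,0,0,0,0,0,40],
    [0,0,0,0,0,0,40],
  ],
  newtons=25,
)

```text
clock: 10.3
tool_pos: [471.1, 116.9, 31.6]
tcp_rot: [-3.14, 0.0, -1.765]
force: [-2.2, -2.3, 6.5]
finger_gap: 48.0
gripper_force: 25.1
```

step_arm(
  increments=[
    [0,0,-10,0,0,0,40],
    [0,0,-25,0,0,0,40],
    [0,0,-40,0,0,0,40],
    [0,0,-60,0,0,0,40],
    [0,0,-80,0,0,0,40],
  ],
  newtons=35,
)

```text
clock: 10.8
tool_pos: [470.4, 117.0, 112.3]
tcp_rot: [-3.141, 0.0, -1.764]
force: [0.4, 0.8, -1.4]
finger_gap: 48.1
gripper_force: 37.4
```

step_arm(
  increments=[
    [0,0,-20,0,0,0,40],
    [0,0,-40,0,0,0,40],
    [0,0,-40,0,0,0,40],
    [0,0,-40,0,0,0,40],
    [0,0,-40,0,0,0,40],
  ],
)

```text
clock: 11.3
tool_pos: [469.9, 116.9, 149.9]
tcp_rot: [3.141, -0.0, -1.764]
force: [0.2, -0.3, -1.8]
finger_gap: 47.8
gripper_force: 37.5
```

```bash
python3 -c "
from h import *
p,d,P=cloud('side'); x,y=proj('side',[470,117,135]).astype(int); print(x,y)
q,e,Q=cloud('top'); u,v=proj('top',[453.5,-16,75]).astype(int)
a=cv2.resize(p[y-50:y+50,x-50:x+50],(400,400)); b=cv2.resize(q[v-30:v+30,u-30:u+30],(400,400))
cv2.imwrite('pics/g1.png',np.hstack([a,b])[:,:,::-1])
plan(453.8,-16.5,145,-1.765)"
```

```text
309 263
now shift 133.9 -10.0 4.7 rz 0.001 pos [469.8 116.8 149.7] yaw -1.764 j1,j6 [ 0.244 -1.133] clk 11.4
after shift 133.9 -10.1 4.7 rz 0.001 pos [469.8 116.8 149.7] yaw -1.764 j1,j6 [ 0.244 -1.133] clk 11.4
```

View pics/g1.png

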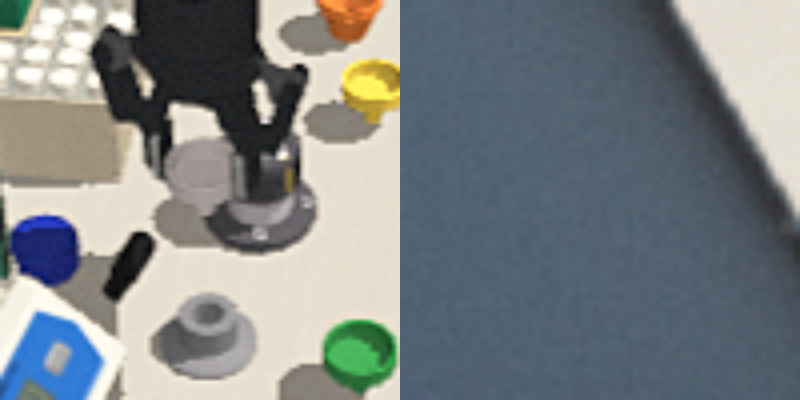

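step_arm(
  increments=[
    [40,-3,0,0,0,0,40],
    [80,-6,0,0,0,0,40],
    [120,-9,0,0,0,0,40],
    [134,-10,0,0,0,0,40],
    [134,-10,0,0,0,0,40],
  ],
)

```text
clock: 11.9
tool_pos: [453.7, -18.1, 149.9]
tcp_rot: [3.141, -0.0, -1.767]
force: [-0.5, -0.2, -1.2]
finger_gap: 47.3
gripper_force: 37.4
```

step_arm(
  increments=[
    [0,0,20,0,0,0,40],
    [0,0,35,0,0,0,40],
    [0,0,42,0,0,0,40],
    [0,0,42,0,0,0,40],
    [0,0,42,0,0,0,40],
  ],
)

```text
clock: 12.4
tool_pos: [454.5, -16.1, 108.7]
tcp_rot: [-3.141, 0.0, -1.764]
force: [0.9, 1.0, -1.3]
finger_gap: 47.9
gripper_force: 37.4
```

```bash
python3 -c "
from h import *
p,d,P=cloud('side'); x,y=proj('side',[454,-16,90]).astype(int); print(x,y)
crop(p,x-45,y-45,90,90,5,'pics/g2.png')
plan(453.8,-16.5,76.6)"
```

```text
323 243
now shift 0.5 0.8 32.3 rz -0.0 pos [454.7 -16.2 108.9] yaw -1.764 j1,j6 [-0.036 -1.413] clk 12.45
after shift 0.5 0.8 32.3 rz -0.0 pos [454.7 -16.2 108.9] yaw -1.764 j1,j6 [-0.036 -1.413] clk 12.45
```

View pics/g2.png

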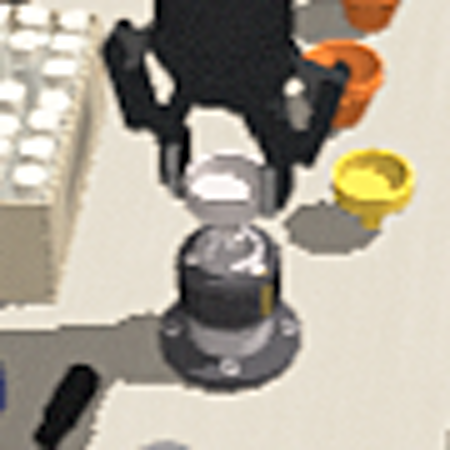

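step_arm(
  increments=[
    [0.5,0.8,5,0,0,0,40],
    [0.5,0.8,10,0,0,0,40],
    [0.5,0.8,15,0,0,0,40],
    [0.5,0.8,18,0,0,0,40],
    [0.5,0.8,18,0,0,0,40],
  ],
)

```text
clock: 12.95
tool_pos: [453.1, -16.8, 89.8]
tcp_rot: [3.141, -0.0, -1.764]
force: [-0.0, 0.4, -0.7]
finger_gap: 47.9
gripper_force: 37.4
```

step_arm(
  increments=[
    [0,0,4,0,0,0,40],
    [0,0,8,0,0,0,40],
    [0,0,12,0,0,0,40],
    [0,0,13,0,0,0,40],
    [0,0,13,0,0,0,40],
  ],
)

```text
clock: 13.45
tool_pos: [453.3, -16.8, 77.1]
tcp_rot: [3.141, -0.0, -1.764]
force: [0.8, 0.8, -1.8]
finger_gap: 47.9
gripper_force: 37.4
```

Not in contact yet; press slightly further in small steps.

step_arm(
  increments=[
    [0,0,0.5,0,0,0,40],
    [0,0,1,0,0,0,40],
    [0,0,1.5,0,0,0,40],
    [0,0,2,0,0,0,40],
    [0,0,2,0,0,0,40],
  ],
)

```text
clock: 13.95
tool_pos: [453.6, -16.8, 76.6]
tcp_rot: [-3.14, 0.0, -1.764]
force: [-9.8, 0.4, 26.5]
finger_gap: 48.0
gripper_force: 40.3
```

step_arm(
  increments=[
    [0,0,0.4,0,0,0,40],
    [0,0,0.8,0,0,0,40],
    [0,0,1,0,0,0,40],
    [0,0,1,0,0,0,40],
    [0,0,1,0,0,0,40],
  ],
)

```text
clock: 14.45
tool_pos: [453.7, -16.8, 76.4]
tcp_rot: [-3.14, 0.0, -1.764]
force: [-17.5, 1.3, 48.2]
finger_gap: 47.9
gripper_force: 42.5
```

step_arm(
  increments=[
    [0,0,-1.5,0,0,0,40],
    [0,0,-2.5,0,0,0,40],
    [0,0,-2.5,0,0,0,60],
    [0,0,-2.5,0,0,0,85],
    [0,0,-2.5,0,0,0,85],
  ],
)

```text
clock: 14.95
tool_pos: [453.4, -16.8, 76.7]
tcp_rot: [3.141, -0.0, -1.764]
force: [-0.7, 0.7, 0.6]
finger_gap: 84.6
gripper_force: 0.0
```

step_arm(
  increments=[
    [0,0,0,0,0,0,85],
    [0,0,0,0,0,-0.12,85],
    [0,0,0,0,0,-0.25,85],
    [0,0,0,0,0,-0.37,85],
    [0,0,0,0,0,-0.5,85],
  ],
)

```text
clock: 15.45
tool_pos: [453.4, -16.8, 76.7]
tcp_rot: [3.141, 0.0, -1.259]
force: [-0.5, -0.7, -0.0]
finger_gap: 85.3
gripper_force: 0.0
```

```bash
python3 -c "
from h import *
p,d,P=cloud('side'); x,y=proj('side',[454,-16,90]).astype(int)
crop(p,x-45,y-45,90,90,5,'pics/g3.png')
r=np.hypot(P[...,0]-454,P[...,1]+16); m=(r<24)&(P[...,2]>70)&(P[...,2]<100); print(np.nanpercentile(P[m][:,2],[50,90,97]))
plan(453.8,-16.6,39)"
```

```text
[81.79359829 92.93825835 95.05717931]
now shift -0.1 -0.4 37.7 rz -0.0 pos [453.4 -16.8  76.7] yaw -1.251 j1,j6 [-0.037 -1.928] clk 15.5
after shift -0.1 -0.4 37.7 rz -0.0 pos [453.4 -16.8  76.7] yaw -1.251 j1,j6 [-0.037 -1.928] clk 15.5
```

View pics/g3.png

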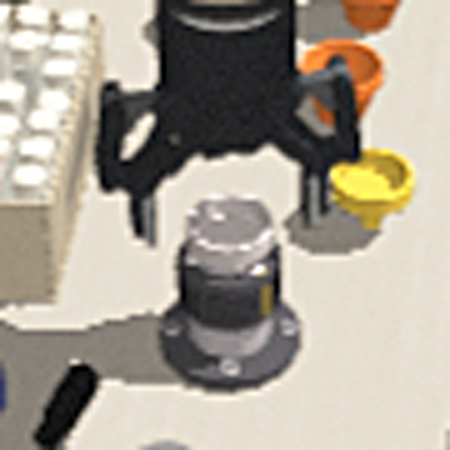

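step_arm(
  increments=[
    [0,0,10,0,0,0,85],
    [0,0,20,0,0,0,85],
    [0,0,30,0,0,0,85],
    [0,0,36,0,0,0,85],
    [0,0,36,0,0,0,75],
  ],
)

```text
clock: 16.0
tool_pos: [452.6, -16.8, 39.7]
tcp_rot: [3.14, 0.001, -1.265]
force: [0.3, -0.2, 0.0]
finger_gap: 75.3
gripper_force: 0.0
```

step_arm(
  increments=[
    [0,0,0,0,0,0,66],
    [0,0,0,0,0,0,50],
    [0,0,0,0,0,0,50],
    [0,0,0,0,0,0,50],
    [0,0,0,0,0,0,50],
  ],
  newtons=70,
)

```text
clock: 16.5
tool_pos: [454.0, -16.7, 41.7]
tcp_rot: [-3.14, -0.0, -1.265]
force: [-3.5, 1.0, 8.8]
finger_gap: 58.4
gripper_force: 73.1
```

step_arm(
  increments=[
    [0,0,0,0,0,0.13,50],
    [0,0,0,0,0,0.26,50],
    [0,0,0,0,0,0.39,50],
    [0,0,0,0,0,0.52,50],
    [0,0,0,0,0,0.65,50],
  ],
)

```text
clock: 17.0
tool_pos: [454.2, -16.7, 41.7]
tcp_rot: [-3.14, 0.001, -1.92]
force: [-1.5, 1.1, 6.6]
finger_gap: 58.6
gripper_force: 73.1
```

```bash
python3 -c "
from h import *
s=telemetry.observe();print(s['wrist_torque'],s['q'][5],s['joint_torque'][5])"
```

```text
[ 0.08943296 -0.0282966   0.33645994] -1.2589096256974366 -3.088848441839218
```

step_arm(
  increments=[
    [0,0,0,0,0,0.13,50],
    [0,0,0,0,0,0.26,50],
    [0,0,0,0,0,0.39,50],
    [0,0,0,0,0,0.52,50],
    [0,0,0,0,0,0.65,50],
  ],
)

```text
clock: 17.5
tool_pos: [454.4, -16.9, 41.7]
tcp_rot: [-3.14, 0.002, -2.57]
force: [1.0, -0.6, 6.0]
finger_gap: 58.4
gripper_force: 73.3
```

step_arm(
  increments=[
    [0,0,0,0,0,0.13,50],
    [0,0,0,0,0,0.26,50],
    [0,0,0,0,0,0.39,50],
    [0,0,0,0,0,0.52,50],
    [0,0,0,0,0,0.65,50],
  ],
)

```text
clock: 18.0
tool_pos: [454.4, -17.1, 41.7]
tcp_rot: [-3.141, 0.002, 3.063]
force: [0.6, -2.3, 6.2]
finger_gap: 58.5
gripper_force: 73.4
```

step_arm(
  increments=[
    [0,0,0,0,0,0.08,50],
    [0,0,0,0,0,0.16,50],
    [0,0,0,0,0,0.24,50],
    [0,0,0,0,0,0.32,50],
    [0,0,0,0,0,0.4,50],
  ],
  newtons=90,
)

```text
clock: 18.5
tool_pos: [454.4, -17.2, 41.8]
tcp_rot: [-3.142, 0.002, 2.665]
force: [-1.2, -2.7, 9.5]
finger_gap: 57.9
gripper_force: 93.8
```

```bash
python3 -c "
from h import *
s=telemetry.observe();print(s['wrist_torque'],s['q'][5],s['joint_torque'][5])"
```

```text
[-1.00119652  0.4154038   0.32892205] 0.4389571690813548 -1.7318044602870941
```

step_arm(
  increments=[
    [0,0,0,0,0,0.08,50],
    [0,0,0,0,0,0.16,50],
    [0,0,0,0,0,0.24,50],
    [0,0,0,0,0,0.32,50],
    [0,0,0,0,0,0.4,50],
  ],
)

```text
clock: 19.0
tool_pos: [454.3, -17.3, 41.8]
tcp_rot: [3.141, 0.002, 2.266]
force: [-0.4, -3.8, 11.0]
finger_gap: 58.2
gripper_force: 93.9
```

```bash
python3 -c "
from h import *
s=telemetry.observe();print(s['wrist_torque'],s['q'][5],s['joint_torque'][5])"
```

```text
[-1.17349066  0.71358672  0.61000056] 0.8388315742920647 -1.560889407992363
```

step_arm(
  increments=[
    [0,0,0,0,0,0.08,50],
    [0,0,0,0,0,0.16,50],
    [0,0,0,0,0,0.24,50],
    [0,0,0,0,0,0.32,50],
    [0,0,0,0,0,0.35,50],
  ],
)

```text
clock: 19.5
tool_pos: [454.1, -17.4, 41.8]
tcp_rot: [3.141, 0.002, 1.916]
force: [-2.5, -4.9, 10.4]
finger_gap: 57.8
gripper_force: 94.0
```

```bash
python3 -c "
from h import *
s=telemetry.observe();print(s['wrist_torque'],s['q'][5],s['joint_torque'][5])"
```

```text
[-1.10720481  1.02874055  0.68451157] 1.1885524466367938 1.0267575457692146
```

step_arm(
  increments=[
    [0,0,0,0,0,0.08,50],
    [0,0,0,0,0,0.15,50],
    [0,0,0,0,0,0.2,50],
    [0,0,0,0,0,0.2,50],
    [0,0,0,0,0,0.2,50],
  ],
)

```text
clock: 20.0
tool_pos: [454.1, -17.4, 41.8]
tcp_rot: [3.14, 0.002, 1.718]
force: [-1.8, -4.4, 12.5]
finger_gap: 58.0
gripper_force: 94.2
```

```bash
python3 -c "
from h import *
s=telemetry.observe();print(s['wrist_torque'],s['q'][5],s['joint_torque'][5])"
```

```text
[-0.99470899  1.13857907  0.23419256] 1.3859314960316658 0.33545910380780697
```

step_arm(
  increments=[
    [0,0,0,0,0,0,85],
    [0,0,0,0,0,0,85],
    [0,0,0,0,0,0,85],
    [0,0,0,0,0,0,85],
    [0,0,-5,0,0,0,85],
  ],
)

```text
clock: 20.5
tool_pos: [453.0, -16.7, 45.5]
tcp_rot: [-3.141, -0.0, 1.719]
force: [-0.1, -0.6, -0.0]
finger_gap: 85.0
gripper_force: 0.0
```

step_arm(
  increments=[
    [0,0,-30,0,0,0,85],
    [0,0,-60,0,0,0,85],
    [0,0,-90,0,0,0,85],
    [0,0,-120,0,0,0,85],
    [0,0,-150,0,0,0,85],
  ],
)

```text
clock: 21.0
tool_pos: [453.2, -16.8, 197.5]
tcp_rot: [3.141, 0.0, 1.719]
force: [1.4, 0.4, -0.8]
finger_gap: 85.0
gripper_force: 0.0
```

```bash
cat > m2.py <<'E'
from h import *
from scipy.optimize import least_squares
import sys
def fit(cs):
  out={}
  for n in("top","side"):
    p,d,P=cloud(n); I=cv2.cvtColor(p,cv2.COLOR_RGB2HSV)
    org=(I[...,0]>=5)&(I[...,0]<=16)&(I[...,1]>140)&(I[...,2]>60)
    for nm,c in cs.items():
        r=np.hypot(P[...,0]-c[0],P[...,1]-c[1])
        m=org&(r<75)&(P[...,2]>30)&(P[...,2]<42)
        t=P[m]
        if len(t)<10: print(n,nm,"none",len(t)); continue
        c0=cv2.minEnclosingCircle(t[:,:2].astype(np.float32))[0]
        f=least_squares(lambda q:np.hypot(t[:,0]-q[0],t[:,1]-q[1])-26.5,c0,loss="soft_l1")
        print(n,nm,len(t),f.x.round(1)); out.setdefault(nm,[]).append(f.x)
  for k,v in out.items(): print(k,np.mean(v,0).round(1))
  return out
E
python3 - <<'E'
from m2 import *
fit(dict(A=(405,-347),B=(413,-240),C=(405,237),D=(391,358)))
p,d,P=cloud('side'); x,y=proj('side',[454,-16,90]).astype(int)
crop(p,x-45,y-45,90,90,5,'pics/g4.png')
r=np.hypot(P[...,0]-454,P[...,1]+16); m=(r<24)&(P[...,2]>70)&(P[...,2]<100); print(np.nanpercentile(P[m][:,2],[50,90,97]))
plan(413,-240,150)
E
```

```text
top A 75 [ 403.6 -346.6]
top B 66 [ 410.6 -238.8]
top C 65 [404.  237.4]
top D 66 [389.4 356.1]
side A 63 [ 407.7 -347.5]
side B 79 [ 415.5 -240.4]
side C 136 [407.4 236.2]
side D 145 [392.  357.8]
A [ 405.6 -347. ]
B [ 413.1 -239.6]
C [405.7 236.8]
D [390.7 356.9]
[81.22362507 93.32420909 94.87855926]
now shift -214.6 -73.9 47.6 rz -0.0 pos [454.5 -16.8 197.6] yaw 1.719 j1,j6 [-0.037  1.386] clk 21.15
after shift -214.6 -73.9 47.6 rz -0.0 pos [454.5 -16.8 197.6] yaw 1.719 j1,j6 [-0.037  1.386] clk 21.15
```

View pics/g4.png

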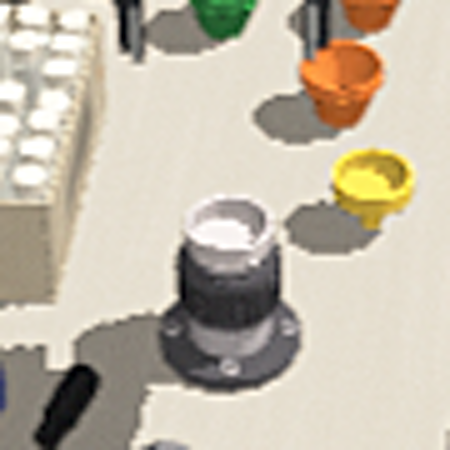

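Run:
```python
from h import *
q,e,Q=cloud('top'); u,v=proj('top',[453.8,-16.7,71]).astype(int)
t0=cv2.imread('pics/top0.png')[:,:,::-1]
a=[cv2.resize(i[v-25:v+25,u-25:u+25],(400,400),interpolation=cv2.INTER_CUBIC) for i in(t0,q)]
cv2.imwrite('pics/g5.png',np.hstack(a)[:,:,::-1])
for i in(t0,q):
    I=cv2.cvtColor(np.ascontiguousarray(i[v-25:v+25,u-25:u+25]),cv2.COLOR_RGB2HSV)
    m=(I[...,0]>15)&(I[...,0]<32)&(I[...,1]>130)&(I[...,2]>90); print(np.argwhere(m)[:,::-1]-25, I[m].tolist()[:4])
for a in(-10,-24,-40,-60,-90): 
    print(a,proj('top',[453.8+30*np.cos(np.radians(a)),-16.7+30*np.sin(np.radians(a)),70])-[u,v])
```

```text
[[ 3 -8]
 [ 4 -8]
 [ 3 -7]] [[23, 151, 204], [23, 147, 172], [22, 134, 215]]
[] []
-10 [ 0.61110671 -9.97407949]
-24 [ 3.33322479 -9.66846081]
-40 [ 6.24520338 -8.57177379]
-60 [ 9.26440782 -6.20796414]
-90 [11.79127779 -1.20571843]
```

View pics/g5.png

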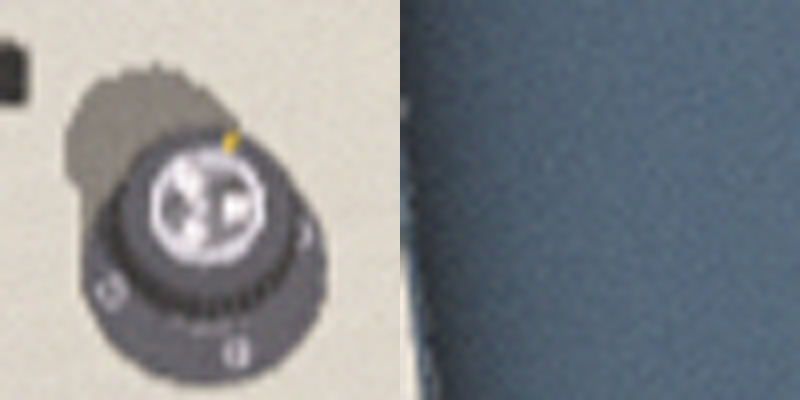

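step_arm(
  increments=[
    [-40,-14,0,0,0,0,85],
    [-80,-28,0,0,0,0,85],
    [-120,-41,0,0,0,0,85],
    [-160,-55,0,0,0,0,85],
    [-200,-69,0,0,0,0,85],
  ],
)

```text
clock: 21.7
tool_pos: [413.5, -226.1, 194.8]
tcp_rot: [-3.14, -0.001, 1.719]
force: [1.1, 0.1, -0.3]
finger_gap: 84.6
gripper_force: 0.0
```

```bash
python3 -c "
from h import *
plan(413.1,-239.8,28)"
```

```text
now shift -13.5 -2.4 166.8 rz -0.0 pos [ 413.5 -226.1  194.8] yaw 1.719 j1,j6 [-0.5    0.922] clk 21.7
after shift -13.5 -2.4 166.8 rz -0.0 pos [ 413.5 -226.1  194.8] yaw 1.719 j1,j6 [-0.5    0.922] clk 21.7
```

Run:
```python
from h import *
q,e,Q=cloud('top'); u,v=proj('top',[453.8,-16.7,71]).astype(int)
i=q[v-25:v+25,u-25:u+25]
I=cv2.cvtColor(np.ascontiguousarray(i),cv2.COLOR_RGB2HSV)
m=(I[...,0]>15)&(I[...,0]<32)&(I[...,1]>90)&(I[...,2]>70); print(np.c_[np.argwhere(m)[:,::-1]-25, I[m]])
cv2.imwrite('pics/g6.png',cv2.resize(i,(400,400),interpolation=cv2.INTER_CUBIC)[:,:,::-1])
```

```text
[]
```

step_arm(
  increments=[
    [-13.5,-2.4,30,0,0,0,85],
    [-13.5,-2.4,60,0,0,0,85],
    [-13.5,-2.4,90,0,0,0,85],
    [-13.5,-2.4,110,0,0,0,85],
    [-13.5,-2.4,110,0,0,0,85],
  ],
)

```text
clock: 22.25
tool_pos: [412.0, -237.2, 82.7]
tcp_rot: [-3.137, -0.004, 1.719]
force: [-0.6, 1.2, 0.5]
finger_gap: 85.2
gripper_force: 0.0
```

View pics/g6.png

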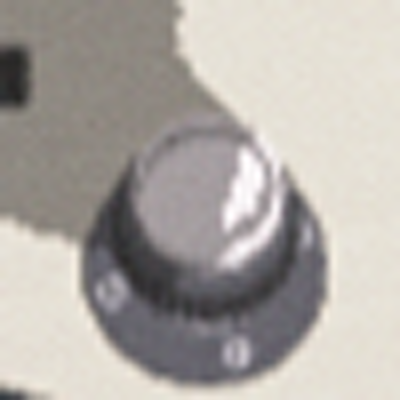

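```bash
python3 -c "
from h import *
plan(413.1,-239.8,28)"
```

```text
now shift -2.7 0.7 54.7 rz -0.0 pos [ 412.  -237.2   82.7] yaw 1.719 j1,j6 [-0.522  0.901] clk 22.25
after shift -2.7 0.7 54.7 rz -0.0 pos [ 412.  -237.2   82.7] yaw 1.719 j1,j6 [-0.522  0.901] clk 22.25
```

step_arm(
  increments=[
    [-2.7,0.7,20,0,0,0,85],
    [-2.7,0.7,40,0,0,0,85],
    [-2.7,0.7,55,0,0,0,85],
    [-2.7,0.7,55,0,0,0,85],
    [-2.7,0.7,55,0,0,0,70],
  ],
)

```text
clock: 22.75
tool_pos: [415.5, -241.1, 31.6]
tcp_rot: [3.142, 0.0, 1.719]
force: [0.5, -0.2, 0.8]
finger_gap: 72.7
gripper_force: 0.0
```

step_arm(
  increments=[
    [0,0,0,0,0,0,55],
    [0,0,0,0,0,0,45],
    [0,0,0,0,0,0,45],
    [0,0,0,0,0,0,45],
    [0,0,0,0,0,0,45],
  ],
  newtons=25,
)

```text
clock: 23.25
tool_pos: [416.1, -241.5, 32.3]
tcp_rot: [3.14, 0.001, 1.719]
force: [-2.4, 1.7, 12.1]
finger_gap: 52.9
gripper_force: 23.8
```

step_arm(
  increments=[
    [0,0,-20,0,0,0,45],
    [0,0,-50,0,0,0,45],
    [0,0,-85,0,0,0,45],
    [0,0,-120,0,0,0,45],
    [0,0,-120,0,0,0,45],
  ],
)

```text
clock: 23.75
tool_pos: [417.5, -242.3, 155.8]
tcp_rot: [3.136, 0.005, 1.719]
force: [-0.4, 0.4, -1.4]
finger_gap: 52.5
gripper_force: 26.4
```

```bash
python3 -c "
from h import *
s=telemetry.observe(); t=s['tool_pos']
p,d,P=cloud('side'); x,y=proj('side',t).astype(int)
crop(p,x-40,y-40,80,80,5,'pics/g7.png')
I=cv2.cvtColor(p,cv2.COLOR_RGB2HSV); org=(I[...,0]>=5)&(I[...,0]<=16)&(I[...,1]>140)&(np.hypot(P[...,0]-t[0],P[...,1]-t[1])<40)
X=P[org]; print(t,len(X),np.percentile(X[:,2],[2,50,98]), X[:,:2].mean(0))
plan(453.8,-16.7,170)"
```

```text
[ 417.54292462 -242.30794979  155.78254538] 229 [128.52136166 152.82676032 165.90613565] [ 418.35555476 -242.2827313 ]
now shift 217.2 69.8 -16.6 rz -0.0 pos [ 416.8 -241.8  153.4] yaw 1.719 j1,j6 [-0.526  0.897] clk 23.8
after shift 217.2 69.8 -16.6 rz -0.0 pos [ 416.8 -241.8  153.4] yaw 1.719 j1,j6 [-0.526  0.897] clk 23.8
```

View pics/g7.png

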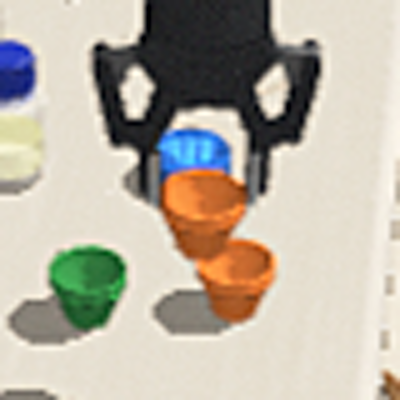

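step_arm(
  increments=[
    [40,13,-10,0,0,0,45],
    [80,26,-17,0,0,0,45],
    [120,39,-17,0,0,0,45],
    [160,52,-17,0,0,0,45],
    [200,65,-17,0,0,0,45],
  ],
)

```text
clock: 24.3
tool_pos: [449.7, -32.0, 167.3]
tcp_rot: [-3.141, -0.0, 1.719]
force: [1.0, 0.1, -0.4]
finger_gap: 53.0
gripper_force: 26.5
```

step_arm(
  increments=[
    [17,5,0,0,0,0,45],
    [17,5,0,0,0,0,45],
    [17,5,0,0,0,0,45],
    [17,5,0,0,0,0,45],
    [17,5,0,0,0,0,45],
  ],
)

```text
clock: 24.8
tool_pos: [452.5, -16.9, 167.7]
tcp_rot: [-3.141, 0.0, 1.717]
force: [0.7, 0.5, -0.5]
finger_gap: 52.7
gripper_force: 26.5
```

```bash
python3 -c "
from h import *
plan(453.8,-16.7,111)
s=telemetry.observe(); t=s['tool_pos']
p,d,P=cloud('side')
I=cv2.cvtColor(p,cv2.COLOR_RGB2HSV); org=(I[...,0]>=5)&(I[...,0]<=16)&(I[...,1]>140)&(np.hypot(P[...,0]-t[0],P[...,1]-t[1])<40)
X=P[org]; print(t,len(X),np.percentile(X[:,2],[2,50,98]), X[:,:2].mean(0))"
```

```text
now shift -0.0 1.4 56.7 rz -0.0 pos [452.5 -16.9 167.7] yaw 1.717 j1,j6 [-0.037  1.387] clk 24.8
after shift -0.0 1.4 56.7 rz -0.0 pos [452.5 -16.9 167.7] yaw 1.717 j1,j6 [-0.037  1.387] clk 24.8
[452.45429786 -16.89586971 167.65156849] 288 [142.74856593 163.70025991 178.56143484] [453.57767139 -18.80792349]
```

step_arm(
  increments=[
    [0,1.4,15,0,0,0,45],
    [0,1.4,30,0,0,0,45],
    [0,1.4,45,0,0,0,45],
    [0,1.4,52,0,0,0,45],
    [0,1.4,53,0,0,0,45],
  ],
)

```text
clock: 25.35
tool_pos: [453.5, -16.2, 114.2]
tcp_rot: [-3.14, -0.0, 1.718]
force: [0.1, 0.2, -0.3]
finger_gap: 52.4
gripper_force: 26.5
```

step_arm(
  increments=[
    [0,0,1,0,0,0,45],
    [0,0,2,0,0,0,45],
    [0,0,3,0,0,0,45],
    [0,0,3,0,0,0,45],
    [0,0,3,0,0,0,45],
  ],
)

```text
clock: 25.85
tool_pos: [454.4, -16.1, 112.4]
tcp_rot: [3.141, 0.001, 1.719]
force: [-0.8, -0.9, 5.7]
finger_gap: 52.6
gripper_force: 27.0
```

step_arm(
  increments=[
    [0,0,-0.5,0,0,0,60],
    [0,0,-0.5,0,0,0,70],
    [0,0,-0.5,0,0,0,85],
    [0,0,-0.5,0,0,0,85],
    [0,0,-0.5,0,0,0,85],
  ],
)

```text
clock: 26.35
tool_pos: [454.0, -15.9, 112.3]
tcp_rot: [-3.142, -0.0, 1.719]
force: [-0.2, 0.3, -0.3]
finger_gap: 84.7
gripper_force: 0.0
```

step_arm(
  increments=[
    [0,0,-20,0,0,0,85],
    [0,0,-45,0,0,0,85],
    [0,0,-70,0,0,0,85],
    [0,0,-70,0,0,0,85],
    [0,0,-70,0,0,0,85],
  ],
)

```text
clock: 26.85
tool_pos: [454.2, -15.9, 182.3]
tcp_rot: [3.141, 0.0, 1.719]
force: [0.5, 1.4, 0.2]
finger_gap: 85.2
gripper_force: 0.0
```

Run:
```python
from m2 import *
fit(dict(A=(405,-347),C=(405,237),D=(391,358)))
p,d,P=cloud('side')
I=cv2.cvtColor(p,cv2.COLOR_RGB2HSV); org=(I[...,0]>=5)&(I[...,0]<=16)&(I[...,1]>140)&(np.hypot(P[...,0]-454,P[...,1]+17)<40)
X=P[org]; print(len(X),np.percentile(X[:,2],[2,50,98]), X[:,:2].mean(0))
plan(405.6,-347,182)
```

```text
top A 77 [ 404.1 -347.1]
top C 53 [404.1 237.1]
top D 70 [390.4 356.6]
side A 55 [ 407.8 -347.2]
side C 123 [407.  236.3]
side D 145 [392.1 357.6]
A [ 405.9 -347.1]
C [405.5 236.7]
D [391.2 357.1]
252 [ 92.01962685 109.5038367  124.0705991 ] [455.12731946 -19.6071846 ]
now shift -320.4 -96.2 -0.6 rz -0.0 pos [453.5 -15.9 181.4] yaw 1.719 j1,j6 [-0.035  1.388] clk 27.0
after shift -320.4 -96.2 -0.6 rz -0.0 pos [453.5 -15.9 181.4] yaw 1.719 j1,j6 [-0.035  1.388] clk 27.0
```

step_arm(
  increments=[
    [-42,-12.3,0,0,0,0,85],
    [-84,-24.7,0,0,0,0,85],
    [-126,-37,0,0,0,0,85],
    [-160,-47,0,0,0,0,85],
    [-160,-47,0,0,0,0,85],
  ],
)

```text
clock: 27.5
tool_pos: [430.0, -184.3, 181.4]
tcp_rot: [-3.14, 0.0, 1.715]
force: [-0.5, 0.7, -0.6]
finger_gap: 85.0
gripper_force: 0.0
```

step_arm(
  increments=[
    [-42,-12.3,0,0,0,0,85],
    [-84,-24.7,0,0,0,0,85],
    [-126,-37,0,0,0,0,85],
    [-160.7,-47.2,0,0,0,0,85],
    [-160.7,-47.2,0,0,0,0,85],
  ],
)

```text
clock: 28.0
tool_pos: [407.2, -349.9, 181.1]
tcp_rot: [-3.14, -0.0, 1.716]
force: [-0.7, 1.7, 0.2]
finger_gap: 85.1
gripper_force: 0.0
```

step_arm(
  increments=[
    [0,0,30,0,0,0,85],
    [0,0,60,0,0,0,85],
    [0,0,90,0,0,0,85],
    [0,0,100,0,0,0,85],
    [0,0,100,0,0,0,85],
  ],
)

```text
clock: 28.5
tool_pos: [407.5, -345.7, 81.2]
tcp_rot: [-3.14, -0.002, 1.719]
force: [0.2, 0.4, 0.2]
finger_gap: 85.1
gripper_force: 0.0
```

step_arm(
  increments=[
    [0,0,0,0,0,0,85],
    [0,0,0,0,0,0,85],
    [0,0,0,0,0,0,85],
    [0,0,0,0,0,0,85],
    [0,0,0,0,0,0,85],
  ],
)

```text
clock: 29.0
tool_pos: [408.3, -347.1, 82.7]
tcp_rot: [3.141, 0.0, 1.719]
force: [-0.1, 1.1, 0.3]
finger_gap: 85.1
gripper_force: 0.0
```

```bash
python3 -c "
from h import *
plan(407.5,-347.1,32)"
```

```text
now shift 0.1 -0.8 50.7 rz -0.0 pos [ 408.3 -347.1   82.7] yaw 1.719 j1,j6 [-0.705  0.718] clk 29.0
after shift 0.1 -0.8 50.7 rz -0.0 pos [ 408.3 -347.1   82.7] yaw 1.719 j1,j6 [-0.705  0.718] clk 29.0
```

step_arm(
  increments=[
    [0.1,-0.5,20,0,0,0,85],
    [0.1,-0.5,40,0,0,0,85],
    [0.1,-0.5,50.5,0,0,0,85],
    [0.1,-0.5,50.5,0,0,0,85],
    [0.1,-0.5,50.5,0,0,0,70],
  ],
)

```text
clock: 29.5
tool_pos: [407.8, -347.1, 32.3]
tcp_rot: [3.141, 0.0, 1.719]
force: [0.3, 0.0, 0.5]
finger_gap: 72.7
gripper_force: 0.0
```

step_arm(
  increments=[
    [0,0,0,0,0,0,55],
    [0,0,0,0,0,0,45],
    [0,0,0,0,0,0,45],
    [0,0,0,0,0,0,45],
    [0,0,0,0,0,0,45],
  ],
  newtons=25,
)

```text
clock: 30.0
tool_pos: [408.1, -347.6, 33.1]
tcp_rot: [3.14, 0.002, 1.719]
force: [-3.2, 1.2, 10.3]
finger_gap: 52.4
gripper_force: 24.3
```

step_arm(
  increments=[
    [0,0,-20,0,0,0,45],
    [0,0,-50,0,0,0,45],
    [0,0,-90,0,0,0,45],
    [0,0,-130,0,0,0,45],
    [0,0,-158,0,0,0,45],
  ],
)

```text
clock: 30.5
tool_pos: [408.1, -347.4, 193.3]
tcp_rot: [3.139, 0.002, 1.719]
force: [0.4, -0.4, -0.9]
finger_gap: 52.1
gripper_force: 26.4
```

step_arm(
  increments=[
    [40,12,0,0,0,0,45],
    [80,24,0,0,0,0,45],
    [120,36,0,0,0,0,45],
    [160,47,0,0,0,0,45],
    [160,47,0,0,0,0,45],
  ],
)

```text
clock: 31.0
tool_pos: [430.9, -178.1, 190.7]
tcp_rot: [3.14, -0.0, 1.723]
force: [1.0, -0.8, -0.5]
finger_gap: 52.3
gripper_force: 26.4
```

step_arm(
  increments=[
    [40,12,0,0,0,0,45],
    [80,24,0,0,0,0,45],
    [120,36,0,0,0,0,45],
    [160,47,0,0,0,0,45],
    [160,47,0,0,0,0,45],
  ],
)

```text
clock: 31.5
tool_pos: [453.9, -13.0, 190.4]
tcp_rot: [3.14, -0.001, 1.723]
force: [-0.6, -0.8, 0.3]
finger_gap: 52.6
gripper_force: 26.4
```

step_arm(
  increments=[
    [0,0,0,0,0,0,45],
    [0,0,0,0,0,0,45],
    [0,0,0,0,0,0,45],
  ],
)

```text
clock: 31.8
tool_pos: [453.4, -17.6, 190.0]
tcp_rot: [3.141, 0.0, 1.717]
force: [0.1, -0.5, -0.2]
finger_gap: 52.5
gripper_force: 26.4
```

```bash
cat > hold.py <<'E'
from h import *
s=telemetry.observe(); t=s['tool_pos']
p,d,P=cloud('side')
I=cv2.cvtColor(p,cv2.COLOR_RGB2HSV); org=(I[...,0]>=5)&(I[...,0]<=16)&(I[...,1]>140)&(np.hypot(P[...,0]-t[0],P[...,1]-t[1])<40)
X=P[org&(P[...,2]>t[2]-25)]; print("held",t,len(X),np.percentile(X[:,2],[2,50,98]), X[:,:2].mean(0))
plan(453.8,-16.7,125.5)
E
python3 hold.py
```

```text
held [453.41248132 -17.62051382 189.96839986] 284 [167.75639768 185.82098498 199.30412364] [454.45855826 -21.08363237]
now shift 0.8 0.6 64.4 rz -0.0 pos [453.4 -17.6 189.9] yaw 1.717 j1,j6 [-0.039  1.386] clk 31.85
after shift 0.8 0.6 64.4 rz -0.0 pos [453.4 -17.6 189.9] yaw 1.717 j1,j6 [-0.039  1.386] clk 31.85
```

step_arm(
  increments=[
    [0.8,0.6,15,0,0,0,45],
    [0.8,0.6,30,0,0,0,45],
    [0.8,0.6,45,0,0,0,45],
    [0.8,0.6,57,0,0,0,45],
    [0.8,0.6,61,0,0,0,45],
  ],
)

```text
clock: 32.35
tool_pos: [453.2, -16.4, 127.8]
tcp_rot: [-3.14, -0.0, 1.718]
force: [-0.5, 0.2, -0.0]
finger_gap: 51.9
gripper_force: 26.4
```

step_arm(
  increments=[
    [0,0,1,0,0,0,45],
    [0,0,2,0,0,0,45],
    [0,0,3,0,0,0,45],
    [0,0,4,0,0,0,45],
    [0,0,4,0,0,0,45],
  ],
)

```text
clock: 32.85
tool_pos: [454.5, -15.7, 126.1]
tcp_rot: [3.14, 0.0, 1.719]
force: [-5.7, 1.4, 17.0]
finger_gap: 51.8
gripper_force: 28.3
```

step_arm(
  increments=[
    [0,0,-1,0,0,0,60],
    [0,0,-1,0,0,0,70],
    [0,0,-1,0,0,0,85],
    [0,0,-1,0,0,0,85],
    [0,0,-1,0,0,0,85],
  ],
)

```text
clock: 33.35
tool_pos: [453.8, -15.7, 125.7]
tcp_rot: [-3.141, -0.0, 1.719]
force: [-0.2, 0.3, 0.2]
finger_gap: 84.9
gripper_force: 0.0
```

step_arm(
  increments=[
    [0,0,-20,0,0,0,85],
    [0,0,-45,0,0,0,85],
    [0,0,-60,0,0,0,85],
    [0,0,-60,0,0,0,85],
    [0,0,-60,0,0,0,85],
  ],
)

```text
clock: 33.85
tool_pos: [453.9, -15.7, 185.4]
tcp_rot: [3.142, -0.0, 1.719]
force: [0.1, 0.1, -0.5]
finger_gap: 85.1
gripper_force: 0.0
```

Run:
```python
from m2 import *
fit(dict(C=(405,237),D=(391,358)))
p,d,P=cloud('side')
I=cv2.cvtColor(p,cv2.COLOR_RGB2HSV); org=(I[...,0]>=5)&(I[...,0]<=16)&(I[...,1]>140)&(np.hypot(P[...,0]-454,P[...,1]+17)<40)
X=P[org]; print(len(X),np.percentile(X[:,2],[2,50,98]), X[:,:2].mean(0))
plan(407.3,236.7,182)
```

```text
top C 70 [403.9 236.5]
top D 74 [389.5 356.4]
side C 132 [407.3 236.5]
side D 145 [392.1 357.6]
C [405.6 236.5]
D [390.8 357. ]
328 [ 97.37632327 120.21278142 136.41976834] [454.55326289 -15.32671179]
now shift 256.4 -8.3 2.9 rz -0.0 pos [453.4 -15.7 184.9] yaw 1.719 j1,j6 [-0.035  1.388] clk 34.0
after shift 256.4 -8.3 2.9 rz -0.0 pos [453.4 -15.7 184.9] yaw 1.719 j1,j6 [-0.035  1.388] clk 34.0
```

step_arm(
  increments=[
    [40,-1.3,3,0,0,0,85],
    [80,-2.6,3,0,0,0,85],
    [120,-4,3,0,0,0,85],
    [160,-5.3,3,0,0,0,85],
    [200,-6.6,3,0,0,0,85],
  ],
)

```text
clock: 34.5
tool_pos: [416.9, 182.5, 182.2]
tcp_rot: [-3.141, 0.0, 1.719]
force: [0.6, -0.2, 0.4]
finger_gap: 85.1
gripper_force: 0.0
```

step_arm(
  increments=[
    [40,-1.2,10,0,0,0,85],
    [56.4,-1.7,40,0,0,0,85],
    [56.4,-1.7,70,0,0,0,85],
    [56.4,-1.7,100,0,0,0,85],
    [56.4,-1.7,100,0,0,0,85],
  ],
)

```text
clock: 35.0
tool_pos: [405.2, 235.4, 79.3]
tcp_rot: [-3.135, 0.002, 1.719]
force: [-0.7, 0.3, 1.0]
finger_gap: 84.7
gripper_force: 0.0
```

step_arm(
  increments=[
    [0,0,0,0,0,0,85],
    [0,0,0,0,0,0,85],
    [0,0,0,0,0,0,85],
    [0,0,0,0,0,0,85],
  ],
)

```text
clock: 35.4
tool_pos: [408.5, 236.9, 83.7]
tcp_rot: [3.14, -0.001, 1.719]
force: [-0.7, -0.2, 0.3]
finger_gap: 85.3
gripper_force: 0.0
```

Run:
```python
from m2 import *
fit(dict(C=(406,237)))
plan(407.3,236.5,32)
```

```text
top C none 0
side C 124 [407.  236.4]
C [407.  236.4]
now shift -0.2 -0.9 51.4 rz -0.0 pos [408.2 236.8  83.4] yaw 1.719 j1,j6 [0.526 1.949] clk 35.5
after shift -0.2 -0.9 51.4 rz -0.0 pos [408.2 236.8  83.4] yaw 1.719 j1,j6 [0.526 1.949] clk 35.5
```

step_arm(
  increments=[
    [-0.2,-0.5,20,0,0,0,85],
    [-0.2,-0.5,40,0,0,0,85],
    [-0.2,-0.5,51,0,0,0,85],
    [-0.2,-0.5,51,0,0,0,85],
    [-0.2,-0.5,51,0,0,0,70],
  ],
)

```text
clock: 36.0
tool_pos: [407.6, 236.5, 32.3]
tcp_rot: [3.141, -0.0, 1.719]
force: [0.3, 0.4, -0.2]
finger_gap: 72.5
gripper_force: 0.0
```

step_arm(
  increments=[
    [0,0,0,0,0,0,55],
    [0,0,0,0,0,0,45],
    [0,0,0,0,0,0,45],
    [0,0,0,0,0,0,45],
    [0,0,0,0,0,0,45],
  ],
  newtons=25,
)

```text
clock: 36.5
tool_pos: [408.0, 236.8, 33.0]
tcp_rot: [3.14, -0.001, 1.719]
force: [-2.9, -1.6, 11.3]
finger_gap: 52.6
gripper_force: 24.0
```

step_arm(
  increments=[
    [0,0,-20,0,0,0,45],
    [0,0,-50,0,0,0,45],
    [0,0,-90,0,0,0,45],
    [0,0,-130,0,0,0,45],
    [0,0,-165,0,0,0,45],
  ],
)

```text
clock: 37.0
tool_pos: [407.5, 236.4, 199.6]
tcp_rot: [3.14, -0.001, 1.719]
force: [1.1, 0.4, -0.6]
finger_gap: 52.2
gripper_force: 26.4
```

step_arm(
  increments=[
    [-40,1.3,0,0,0,0,45],
    [-80,2.6,0,0,0,0,45],
    [-120,3.9,0,0,0,0,45],
    [-160,5.2,0,0,0,0,45],
    [-200,6.5,0,0,0,0,45],
  ],
)

```text
clock: 37.5
tool_pos: [443.5, 38.0, 197.6]
tcp_rot: [3.14, 0.0, 1.719]
force: [1.0, 0.0, -0.7]
finger_gap: 52.1
gripper_force: 26.4
```

step_arm(
  increments=[
    [-40,1.3,0,0,0,0,45],
    [-57,2,0,0,0,0,45],
    [-57,2,0,0,0,0,45],
    [-57,2,0,0,0,0,45],
    [-57,2,0,0,0,0,45],
  ],
)

```text
clock: 38.0
tool_pos: [453.6, -15.8, 197.1]
tcp_rot: [3.141, -0.0, 1.72]
force: [-0.4, -0.3, -0.0]
finger_gap: 52.4
gripper_force: 26.4
```

```bash
python3 hold.py
```

```text
held [453.64045781 -15.83977879 197.07063245] 286 [176.17013559 192.9596849  206.78087437] [454.45661576 -19.38410073]
now shift -1.0 0.0 71.5 rz -0.0 pos [453.6 -15.8 197. ] yaw 1.72 j1,j6 [-0.035  1.387] clk 38.05
after shift -1.0 0.0 71.5 rz -0.0 pos [453.6 -15.8 197. ] yaw 1.72 j1,j6 [-0.035  1.387] clk 38.05
```

step_arm(
  increments=[
    [-1,0,15,0,0,0,45],
    [-1,0,30,0,0,0,45],
    [-1,0,43,0,0,0,45],
    [-1,0,51,0,0,0,45],
    [-1,0,55,0,0,0,45],
  ],
)

```text
clock: 38.55
tool_pos: [453.6, -17.0, 141.4]
tcp_rot: [-3.141, -0.0, 1.72]
force: [0.3, 0.5, 1.6]
finger_gap: 52.5
gripper_force: 26.6
```

step_arm(
  increments=[
    [0,0,1,0,0,0,45],
    [0,0,2,0,0,0,45],
    [0,0,3,0,0,0,45],
    [0,0,4,0,0,0,45],
    [0,0,4,0,0,0,45],
  ],
)

```text
clock: 39.05
tool_pos: [455.2, -17.3, 139.6]
tcp_rot: [3.138, 0.0, 1.719]
force: [-2.5, 2.4, 20.8]
finger_gap: 52.2
gripper_force: 28.5
```

step_arm(
  increments=[
    [0,0,-1,0,0,0,60],
    [0,0,-1,0,0,0,70],
    [0,0,-1,0,0,0,85],
    [0,0,-1,0,0,0,85],
    [0,0,-1,0,0,0,85],
  ],
)

```text
clock: 39.55
tool_pos: [453.8, -17.6, 138.7]
tcp_rot: [-3.141, 0.0, 1.719]
force: [-0.2, 0.4, 0.1]
finger_gap: 84.9
gripper_force: 0.0
```

step_arm(
  increments=[
    [0,0,-20,0,0,0,85],
    [0,0,-45,0,0,0,85],
    [0,0,-60,0,0,0,85],
    [0,0,-60,0,0,0,85],
    [0,0,-60,0,0,0,85],
  ],
)

```text
clock: 40.05
tool_pos: [453.8, -17.6, 198.4]
tcp_rot: [-3.142, 0.0, 1.719]
force: [0.3, 0.4, 0.7]
finger_gap: 84.8
gripper_force: 0.0
```

Run:
```python
from m2 import *
fit(dict(D=(391,358)))
p,d,P=cloud('side')
I=cv2.cvtColor(p,cv2.COLOR_RGB2HSV); org=(I[...,0]>=5)&(I[...,0]<=16)&(I[...,1]>140)&(np.hypot(P[...,0]-454,P[...,1]+17)<40)
X=P[org]; print(len(X),np.percentile(X[:,2],[2,50,98]), X[:,:2].mean(0))
plan(392.5,357,182)
```

```text
top D 72 [390.  356.8]
side D 143 [392.1 357.7]
D [391.  357.3]
404 [ 99.29133086 130.94014497 148.35059257] [454.33411374 -12.10915045]
now shift 379.4 -5.0 15.9 rz -0.0 pos [453.4 -17.5 197.9] yaw 1.719 j1,j6 [-0.039  1.384] clk 40.2
after shift 379.4 -5.0 15.9 rz -0.0 pos [453.4 -17.5 197.9] yaw 1.719 j1,j6 [-0.039  1.384] clk 40.2
```

step_arm(
  increments=[
    [40,-0.5,0,0,0,0,85],
    [80,-1,0,0,0,0,85],
    [120,-1.5,0,0,0,0,85],
    [160,-2,0,0,0,0,85],
    [200,-2.6,0,0,0,0,85],
  ],
)

```text
clock: 40.7
tool_pos: [420.9, 181.3, 198.2]
tcp_rot: [-3.141, 0.0, 1.719]
force: [1.2, -0.4, 0.7]
finger_gap: 85.1
gripper_force: 0.0
```

step_arm(
  increments=[
    [40,-0.5,0,0,0,0,85],
    [80,-1,0,0,0,0,85],
    [120,-1.5,10,0,0,0,85],
    [160,-2,15,0,0,0,85],
    [179.4,-2.4,30,0,0,0,85],
  ],
)

```text
clock: 41.2
tool_pos: [392.3, 359.9, 168.4]
tcp_rot: [3.141, -0.001, 1.721]
force: [0.7, -0.4, -0.1]
finger_gap: 85.1
gripper_force: 0.0
```

step_arm(
  increments=[
    [0,0,35,0,0,0,85],
    [0,0,70,0,0,0,85],
    [0,0,85,0,0,0,85],
    [0,0,85,0,0,0,85],
    [0,0,85,0,0,0,85],
  ],
)

```text
clock: 41.7
tool_pos: [392.9, 356.9, 84.0]
tcp_rot: [-3.141, 0.0, 1.719]
force: [-0.2, 0.3, 0.6]
finger_gap: 84.7
gripper_force: 0.0
```

Run:
```python
from m2 import *
fit(dict(D=(391,357)))
plan(392.5,357.2,32)
```

```text
top D none 0
side D 145 [391.9 357.8]
D [391.9 357.8]
now shift -0.0 -1.0 52.9 rz -0.0 pos [393.5 357.4  84.9] yaw 1.719 j1,j6 [0.737 2.16 ] clk 41.8
after shift -0.0 -1.0 52.9 rz -0.0 pos [393.5 357.4  84.9] yaw 1.719 j1,j6 [0.737 2.16 ] clk 41.8
```

step_arm(
  increments=[
    [0,-0.5,20,0,0,0,85],
    [0,-0.5,40,0,0,0,85],
    [0,-0.5,52,0,0,0,85],
    [0,-0.5,52,0,0,0,85],
    [0,-0.5,52,0,0,0,70],
  ],
)

```text
clock: 42.3
tool_pos: [392.8, 357.2, 32.6]
tcp_rot: [3.141, -0.0, 1.719]
force: [0.3, 0.6, -1.0]
finger_gap: 72.7
gripper_force: 0.0
```

step_arm(
  increments=[
    [0,0,0,0,0,0,55],
    [0,0,0,0,0,0,45],
    [0,0,0,0,0,0,45],
    [0,0,0,0,0,0,45],
    [0,0,0,0,0,0,45],
  ],
  newtons=25,
)

```text
clock: 42.8
tool_pos: [393.0, 357.6, 33.2]
tcp_rot: [3.14, -0.001, 1.719]
force: [-2.9, -1.4, 10.9]
finger_gap: 52.6
gripper_force: 24.1
```

step_arm(
  increments=[
    [0,0,-20,0,0,0,45],
    [0,0,-55,0,0,0,45],
    [0,0,-95,0,0,0,45],
    [0,0,-135,0,0,0,45],
    [0,0,-175,0,0,0,45],
  ],
)

```text
clock: 43.3
tool_pos: [392.3, 356.8, 209.3]
tcp_rot: [3.141, -0.001, 1.719]
force: [1.1, 0.4, -0.5]
finger_gap: 52.1
gripper_force: 26.4
```

step_arm(
  increments=[
    [-40,0.5,-5,0,0,0,45],
    [-80,1,-5,0,0,0,45],
    [-120,1.5,-5,0,0,0,45],
    [-160,2,-5,0,0,0,45],
    [-200,2.6,-5,0,0,0,45],
  ],
)

```text
clock: 43.8
tool_pos: [424.6, 158.0, 212.6]
tcp_rot: [3.14, -0.0, 1.719]
force: [0.5, 0.5, -0.7]
finger_gap: 52.2
gripper_force: 26.4
```

step_arm(
  increments=[
    [-40,0.5,0,0,0,0,45],
    [-80,1,0,0,0,0,45],
    [-120,1.5,0,0,0,0,45],
    [-160,2,0,0,0,0,45],
    [-179,2.4,0,0,0,0,45],
  ],
)

```text
clock: 44.3
tool_pos: [453.5, -19.9, 212.6]
tcp_rot: [3.14, 0.001, 1.717]
force: [0.2, 1.1, -0.6]
finger_gap: 52.4
gripper_force: 26.4
```

step_arm(
  increments=[
    [0,0,0,0,0,0,45],
    [0,0,0,0,0,0,45],
    [0,0,0,0,0,0,45],
    [0,0,0,0,0,0,45],
  ],
)

```text
clock: 44.7
tool_pos: [453.2, -16.4, 212.0]
tcp_rot: [3.141, -0.0, 1.72]
force: [-0.4, 0.8, 0.1]
finger_gap: 52.1
gripper_force: 26.4
```

```bash
python3 hold.py
```

```text
held [453.24647748 -16.43972537 211.99025723] 299 [188.69477438 207.21854442 221.8302673 ] [454.83627675 -19.18606899]
now shift -0.3 0.5 86.4 rz -0.0 pos [453.2 -16.5 211.9] yaw 1.72 j1,j6 [-0.036  1.385] clk 44.75
after shift -0.3 0.5 86.4 rz -0.0 pos [453.2 -16.5 211.9] yaw 1.72 j1,j6 [-0.036  1.385] clk 44.75
```

Seats at TCP ≈ 152.

step_arm(
  increments=[
    [-0.3,0.7,15,0,0,0,45],
    [-0.3,0.7,30,0,0,0,45],
    [-0.3,0.7,45,0,0,0,45],
    [-0.3,0.7,53,0,0,0,45],
    [-0.3,0.7,57,0,0,0,45],
  ],
)

```text
clock: 45.25
tool_pos: [453.8, -17.0, 154.3]
tcp_rot: [-3.141, -0.0, 1.719]
force: [-0.4, -0.6, -0.5]
finger_gap: 52.0
gripper_force: 26.5
```

step_arm(
  increments=[
    [0,0,1,0,0,0,45],
    [0,0,2,0,0,0,45],
    [0,0,3,0,0,0,45],
    [0,0,4,0,0,0,45],
    [0,0,4,0,0,0,45],
  ],
)

```text
clock: 45.75
tool_pos: [455.0, -17.2, 152.7]
tcp_rot: [3.139, 0.0, 1.719]
force: [-5.1, 1.4, 23.0]
finger_gap: 52.4
gripper_force: 28.9
```

step_arm(
  increments=[
    [0,0,-1,0,0,0,60],
    [0,0,-1,0,0,0,70],
    [0,0,-1,0,0,0,85],
    [0,0,-1,0,0,0,85],
    [0,0,-1,0,0,0,85],
  ],
)

```text
clock: 46.25
tool_pos: [454.0, -17.4, 151.7]
tcp_rot: [-3.141, -0.0, 1.719]
force: [0.0, 0.3, 0.2]
finger_gap: 84.9
gripper_force: 0.0
```

step_arm(
  increments=[
    [0,0,-20,0,0,0,85],
    [0,0,-45,0,0,0,85],
    [0,0,-60,0,0,0,85],
    [0,0,-60,0,0,0,85],
    [0,0,-60,0,0,0,85],
  ],
)

```text
clock: 46.75
tool_pos: [454.0, -17.4, 211.4]
tcp_rot: [-3.142, 0.0, 1.719]
force: [0.0, 0.4, 0.2]
finger_gap: 85.0
gripper_force: 0.0
```

Run:
```python
from h import *
p,d,P=cloud('side')
I=cv2.cvtColor(p,cv2.COLOR_RGB2HSV); org=(I[...,0]>=5)&(I[...,0]<=16)&(I[...,1]>140)&(np.hypot(P[...,0]-454,P[...,1]+17)<40)
X=P[org]; print(len(X),np.percentile(X[:,2],[2,50,98]), X[:,:2].mean(0))
x,y=proj('side',[454,-16,120]).astype(int); crop(p,x-45,y-45,90,90,5,'pics/g8.png'); plan(454,-16,200)
```

```text
470 [ 97.70899309 141.17752043 161.5551791 ] [453.88172812  -9.53317717]
now shift 1.3 0.5 11.0 rz -0.0 pos [453.7 -17.4 211. ] yaw 1.719 j1,j6 [-0.038  1.384] clk 46.8
after shift 1.3 0.5 11.0 rz -0.0 pos [453.7 -17.4 211. ] yaw 1.719 j1,j6 [-0.038  1.384] clk 46.8
```

View pics/g8.png

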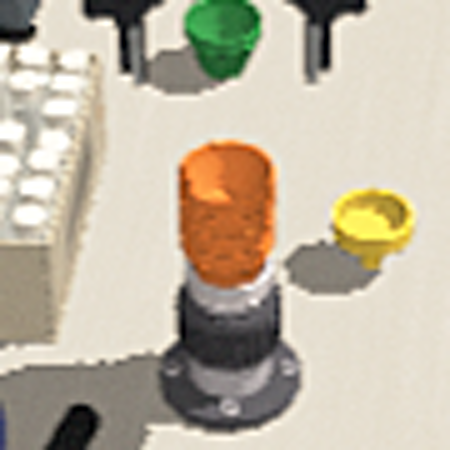

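The picture shows the four cups as one straight orange column, from about (228,150) to (228,285), sitting in the holder on the chuck. Its top is at 160 mm, as expected for a fully nested stack. The gripper is clear above it.

```bash
python3 -c "
from workcell import order
print(order.hand_in())"
```

```text
the job is handed in; nothing more can be done
None
```

The job is handed in at about 47 s of the 210 s limit: the holder is seated and the sleeve tightened (turned about 3.3 rad), all four orange cups are nested in it, and the gripper is open and clear; the hand-in gave no verdict, and I judged tightness by turn count and rising torque because the yellow rib was hidden.

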